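Rebuild the keyed stack of component trays

ROBOT

A 7-joint arm with a two-finger parallel gripper is mounted at the origin on the work surface. World frame = base frame: x ahead of the robot, y to its left, z up, the work surface at z = 0. Lengths are in m, angles in rad, forces in N, time in s.
With the tool pointing down it reaches from about 0.425 to 0.875 m from the base axis. Payload 4.7 kg.
Tool frame: the origin (TCP) lies midway between the tips of the shut fingers; the grasp point (between the pads) lies 19 mm behind it; z points along the fingers, y is the line along which they close (so a half turn about z gives the same grasp; the last joint's range is limited). The gripper opens to 85 mm and grips with 20 to 120 N. Pads are 22 mm wide; open, the fingers measure 114 mm over their backs; the gripper's body (76 mm by 85 mm) begins 54 mm behind the grasp point. The pads swing forward as they close: fully open they stand 13 mm farther back than shut.
Start: joints at [1.161, 0.321, -0.07, 1.45, 0.023, 1.371, -0.057], TCP at [0.267, -0.593, 0.231] pointing down, gripper open.
Joint ranges: [-2.86, 2.86], [-0.3, 2.09], [-1.38, 1.24], [0.06, 2.45], [-1.56, 4.7], [0.09, 2.05], [-2.69, 2.69]. Speed limits (rad/s): [2.57, 2.57, 3.14, 3.14, 3.14, 3.14, 3.14].

INTERFACE

Orientations are given as a unit quaternion [w, x, y, z].
In Python, from cell import bot, imaging gives the robot as it stands.
- The arm moves only by the shell command python3 -m crank 'ROWS' [FORCE]. ROWS is JSON, a list of rows, each an object of numbers: "tx", "ty", "tz": the shift along the tool's x, y, z as a fraction of full scale; "rx", "ry", "rz": the turn, a rotation vector about the tool's x, y, z as a fraction of full scale; "grip": the gripper's target within -1 to 1 (fully open at 1, half-way at 0, shut at -1). In form: [{"tx": .., "ty": .., "tz": .., "rx": .., "ry": .., "rz": .., "grip": ..}, ...]. A call has exactly 8 rows; each row shifts and turns the commanded pose from where the row before left it, along the tool's axes as they then stand; what a row does not reach is not made up. Full scale, the value 1, is 4 cm for a shift and 4 degrees for a turn. A row lasts 1/12 s, in which the tool goes at most 41.7 mm and 7.16 degrees, less where a joint would pass 70% of its speed; a pose out of reach is approached as far as the arm can. A call with a number of a shift or a turn outside -1 to 1 is refused whole. A call with a gripper value outside its range is refused whole. The fingers move at their own pace and stop on an object; FORCE is the grip in N (left out, the last holds). Time passes only in rows, so rows that do not move let the fingers close, or fill a call up. It gives the time, the measured TCP pose, the force, the opening and the grip force at its end, in the units of the state.
- bot.read_state(): the state, without advancing time (a new reading comes with each control period).
- imaging.camera(name): name is "scene" or "top" or "wrist"; returns a dict with "color" (400x640x3 uint8, blue, green, red), "fx", "fy", "cx", "cy" (pixels), "rvec" (rotation vector, rad) and "tvec" (3), from world to camera coordinates, as OpenCV has them. Camera axes: x right, y down, z forward; pixel columns grow to the right and rows downward; lengths in m; the calibration is good to about 2 mm. A picture is of the moment at which its call begins. There is no depth.
- bot.close_job(): hands the job in; it is judged then, once.
The state is a dict: "time_s": time; "joint_pos": joint angles; "dq": joint speeds; "effort": joint torques, N m; "tcp_pos": TCP position; "ee_rot": TCP orientation; "wrist_force": force on the tool from outside, world axes, zero at the start; "torque": the same for the moment, N m; "opening": finger opening in m; "gripper_force": force on a finger pad.
Only numpy, scipy, OpenCV 4.12 (cv2) and the standard library are available. Lean on these libraries where they do the work, as an engineer would, in place of code of your own. Each camera call takes 0.05 s, during which the arm holds its last target. There are 200 camera calls.

TASK

The stack of component trays on the repair bench is half apart. Without lifting the middle tray out from between its rails, slide it along the drawer unit until its lugs drop into the notches and it sits flush; then set the loose top tray, the right way round, on the middle one so that its lugs drop into the notches there and it sits flush too. Lower it gently rather than dropping it, and leave the multimeter, the solder spool and the screwdriver where they are.

Things in the scene. Friction and masses are not known exactly. Their poses are not given: they have to be found in the camera images.
- deck: Low black drawer unit with pale metal deck and rails, fixed to the bench, x = -160 to +90 mm, 134 mm wide (y). Origin at bench height under where the middle tray's centre belongs; z up, x roughly to the robot's left. Flat deck at z = 60 mm, open at both ends; a rail along each long side (inner faces y = +-58 mm, tops z = 80 mm). Home, the middle tray lies on the deck, axes agreeing.
- deck_wide_notch (a point): Centre, at deck level, of the wide notch in the deck: 22 mm in x, 76 mm in y, 12 mm deep, at x = +60 mm of the drawer unit. A narrow notch, 22 x 36 mm, 12 mm deep, lies at x = -60 mm. The lugs have 3 mm play all round in them.
- middle_tray: Grey open tray, 150 (x) x 110 (y) x 45 mm without lugs, about 0.4 kg. Origin at the centre of its underside, z up. Lugs 8 mm high under it: wide (16 x 70 mm) at x = +60 mm, narrow (16 x 30 mm) at x = -60 mm. It starts between the rails, lugs standing on the deck (underside at 68 mm), 35 to 85 mm short of home towards the unit's -x end; it drops 8 mm when home.
- middle_tray_push (a point): Point at mid-height of the middle tray's flat upright -x end face (x = -75 mm, y = 0, z = 22 mm in the tray). Pushed here, slowly, towards the drawer unit's +x, the tray slides with plain friction of a few newtons.
- middle_tray_wide_notch (a point): Centre, at rim level (z = 45 mm), of the notch in the middle tray's +x end block, 76 mm in y, spanning x = 49 to 71 mm, 12 mm deep. The -x end block has a 36 mm wide notch likewise at x = -49 to -71 mm. The top tray's lugs have 3 mm play in them.
- top_tray: Grey shallow tray, 150 (x) x 110 (y) mm, walls to z = 30 mm, 0.35 kg, standing on its lugs. Origin at the centre of its underside, z up. Lugs 8 mm high under it: wide (16 x 70 mm) at x = +60 mm, narrow (16 x 30 mm) at x = -60 mm; bosses as wide stand above them inside, to rim height. Stacked, its origin is 45 mm above the middle tray's and the axes agree; half round it won't go in.
- top_tray_bar (a point): Middle of the top tray's carrying bar, above the tray's centre (z = 69 mm in the tray). The bar runs along the tray's x, 90 mm long, 14 mm thick in y, from z = 58 to z = 80 mm, open below except for a post under each end.
- meter: Bystander: black multimeter lying flat, 170 (x) x 80 (y) x 36 mm, origin at the centre of its underside.
- spool: Bystander: standing solder spool, 64 mm diameter, 50 mm high, origin at the centre of its underside.
- driver: Bystander: screwdriver lying flat along its x, 190 mm long, up to about 30 mm thick, origin at its underside.

How it is judged:
On the way, in this order (a step that is already met when the one before it is completed fails the run):
1. the middle tray has dropped home into the drawer unit's notches (horizontal distance between middle_tray and deck below 0.006 m and z of middle_tray in the frame of deck between 0.057 and 0.0625 m and angle between middle_tray's own z axis and vertical below 0.03 rad and angle between the x axis of middle_tray and the x axis of deck, either way round below 0.08 rad), for 0.2 s.
2. the top tray sits home in the middle tray's notches (horizontal distance between top_tray and middle_tray below 0.006 m and z of top_tray in the frame of middle_tray between 0.042 and 0.0475 m and angle between top_tray's own z axis and vertical below 0.03 rad and angle between the x axis of top_tray and the x axis of middle_tray, either way round below 0.08 rad), for 0.2 s.
At the end, for the whole second after the job is handed in: The middle tray sits flush on the drawer unit (within 6 mm of its place, underside within 2.5 mm of the deck, level within 0.03 rad) and the top tray flush on the middle tray (within 6 mm, within 2.5 mm in height, level within 0.03 rad), each turned like the one below within 0.08 rad, both at rest (all of step 1 and all of step 2 and linear speed of each of middle_tray, top_tray below 0.02 m/s); the robot touches nothing.
It fails at once if the middle tray is lifted more than 12 mm from its sliding height, out from between the rails (z of middle_tray in the frame of deck above 0.08 m).
It fails at once if the top tray falls free over the stack, more than 20 mm above its place (contact force between top_tray and anything else below 0.05 N and z of top_tray in the frame of middle_tray above 0.065 m and horizontal distance between top_tray and middle_tray below 0.08 m).
It fails at once if the multimeter is moved more than 30 mm (distance of meter from where it was at the start of the episode above 0.03 m).
It fails at once if the solder spool is moved more than 30 mm (distance of spool from where it was at the start of the episode above 0.03 m).
It fails at once if the screwdriver is moved more than 30 mm (distance of driver from where it was at the start of the episode above 0.03 m).
It also fails if it takes over 59 s, if anything falls off the work surface, if the arm or the gripper's body presses on something with over 40 N, if the wrist force passes 120 N, or if a joint passes its speed limit or range.

## Working session

There is one attempt and no reset: what is moved stays moved. The work goes in short steps, Python scripts to look and compute and a shell command to move; the robot and the scene stay as the last step left them, time stands still between calls to the robot, and variables do not carry over. Pictures are saved under pics/ and viewed, at most 10 in all, crops included, and the job is handed in when it is done.

```bash
mkdir -p pics
cat > h.py <<'E'
import numpy as np,cv2
from cell import bot,imaging
from scipy.spatial.transform import Rotation as R
def cam(n):
    c=imaging.camera(n); c['R']=cv2.Rodrigues(np.array(c['rvec'],float))[0]; c['t']=np.array(c['tvec'],float).ravel(); return c
def ray(c,u,v,z):
    d=c['R'].T@np.array([(u-c['cx'])/c['fx'],(v-c['cy'])/c['fy'],1]); o=-c['R'].T@c['t']
    return o+d*(z-o[2])/d[2]
def proj(c,P):
    p=(c['R']@np.atleast_2d(P).T).T+c['t']; return np.c_[p[:,0]/p[:,2]*c['fx']+c['cx'],p[:,1]/p[:,2]*c['fy']+c['cy']]
def toolR():
    q=bot.read_state()['ee_rot']; return R.from_quat([q[1],q[2],q[3],q[0]]).as_matrix()
E
python3 - <<'E'
from h import *
import pickle
for n in ('top','scene'):
    c=cam(n); cv2.imwrite(f'pics/{n}0.png',c['color']); pickle.dump(c,open(n+'0.pkl','wb')); print(n,-c['R'].T@c['t'],c['fx'])
print(bot.read_state()); print(toolR().round(3))
E
```

```text
top [0.42749296 0.03821334 1.08011526] 465.8372063208073
scene [0.93968693 0.46567999 0.95235995] 408.72875799609966
{'time_s': 0.1, 'joint_pos': array([ 1.16110349,  0.32175057, -0.07010492,  1.45156902,  0.0226003 ,
        1.37083523, -0.05689039]), 'dq': array([ 0.00011588, -0.00170935, -0.00069264,  0.00010022,  0.00073664,
        0.00067415,  0.00022701]), 'effort': array([-9.28953273e-05, -4.94877005e+01, -3.83928102e-01, -3.15208125e+01,
        1.31176462e-02,  7.43315904e-03, -1.75481466e-05]), 'tcp_pos': array([ 0.26705412, -0.59205585,  0.23032391]), 'ee_rot': array([-8.57020995e-04,  9.77627445e-01,  2.10342082e-01, -2.30449413e-04]), 'wrist_force': array([ 0.67338244, -0.70512289, -0.52604392]), 'torque': array([ 0.00246734, -0.00235361,  0.04223132]), 'gripper_force': 0.0, 'opening': 0.08543845756880299}
[[ 0.912  0.411 -0.001]
 [ 0.411 -0.912  0.002]
 [-0.    -0.002 -1.   ]]
```

View pics/top0.png

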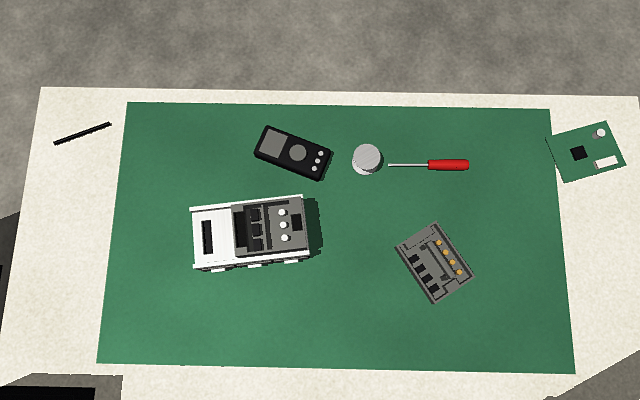

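View pics/scene0.png

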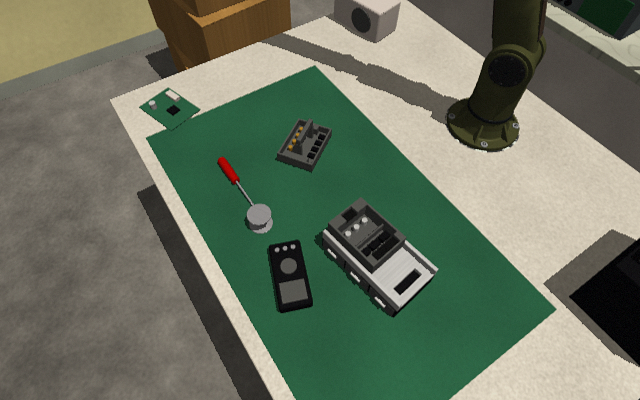

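Run:
```python
import cv2,numpy as np
a=cv2.imread('pics/top0.png')
A=cv2.resize(a[185:285,180:325],None,fx=5,fy=5,interpolation=cv2.INTER_CUBIC)[:, :]
B=cv2.resize(a[215:310,385:480],None,fx=5,fy=5,interpolation=cv2.INTER_CUBIC)
cv2.imwrite('pics/A.png',A);cv2.imwrite('pics/B.png',B)
```

```text
(no output)
```

View pics/A.png

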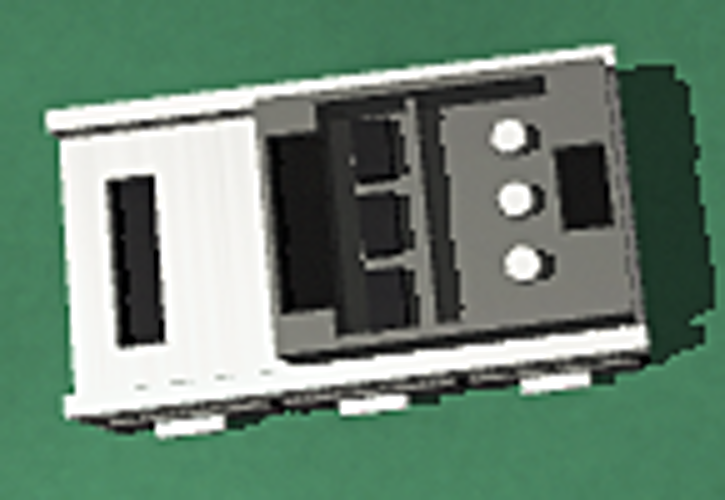

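View pics/B.png

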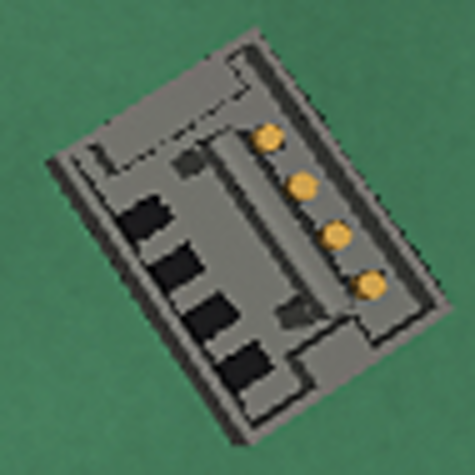

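Run:
```python
from h import *
import pickle
c=pickle.load(open('top0.pkl','rb'))
def P(pts,off,z): return np.array([ray(c,(u+.5)/5-.5+off[0],(v+.5)/5-.5+off[1],z) for u,v in pts])[:,:2]
oA=(180,185);oB=(385,215)
n=P([(107,178),(155,175),(163,343),(118,347)],oA,.06); print('notch',n.mean(0),np.linalg.norm(n[0]-n[3]))
rail=P([(47,122),(612,55)],oA,.08); r2=P([(68,408),(648,340)],oA,.08)
for r in (rail,r2):
    d=r[0]-r[1]; print('rail',r,np.degrees(np.arctan2(d[1],d[0])),np.linalg.norm(d))
m=P([(257,102),(608,64),(638,318),(282,358)],oA,.113); print('mid',m.mean(0),m); 
for i,j in((0,1),(3,2)): d=m[i]-m[j];print(np.degrees(np.arctan2(d[1],d[0])),np.linalg.norm(d))
t=P([(255,30),(52,160),(245,443),(452,308)],oB,.038); print('top',t.mean(0))
for i,j in((0,3),(1,2)): d=t[i]-t[j];print(np.degrees(np.arctan2(d[1],d[0])),np.linalg.norm(d))
b=P([(222,140),(338,315)],oB,.088); d=b[0]-b[1];print('bar',b.mean(0),np.degrees(np.arctan2(d[1],d[0])),np.linalg.norm(d))
```

```text
notch [0.56674329 0.28571616] 0.07556279885196043
rail [[0.6241214  0.32424307]
 [0.65895782 0.07717533]] 98.02576752009594 0.2495116084283755
rail [[0.50001815 0.30519718]
 [0.53384339 0.05842574]] 97.80495886574658 0.24907888311770376
mid [0.5836569  0.14374499] [[0.62798781 0.22615463]
 [0.64735387 0.07748968]
 [0.53937712 0.06212289]
 [0.5199088  0.20921275]]
97.42192630462961 0.1499210165974313
97.53965399075221 0.14837264564332017
top [ 0.52475317 -0.21975124]
33.744502353316754 0.14755973761208782
33.83902357668699 0.14665703373705405
bar [ 0.52293199 -0.21981014] 32.31248541127947 0.08609296731530512
```

```bash
r='{"rz":-0.77,"grip":-1}'; python3 -m crank '[{"rz":-0.77,"grip":-1},{"rz":-0.77,"grip":-1},{"rz":-0.77,"grip":-1},{"rz":-0.77,"grip":-1},{"rz":-0.77,"grip":-1},{"rz":-0.77,"grip":-1},{"rz":-0.77,"grip":-1},{"rz":-0.77,"grip":-1}]' 40
python3 -m crank '[{"rz":-0.77,"grip":-1},{"rz":-0.77,"grip":-1},{"rz":-0.77,"grip":-1},{"rz":-0.77,"grip":-1},{"rz":-0.77,"grip":-1},{"rz":-0.77,"grip":-1},{"rz":-0.77,"grip":-1},{"rz":-0.77,"grip":-1}]'
python3 -m crank '[{"rz":-0.77,"grip":-1},{"rz":-0.77,"grip":-1},{"rz":-0.77,"grip":-1},{"rz":-0.77,"grip":-1},{"rz":-0.77,"grip":-1},{"rz":-0.77,"grip":-1},{"rz":-0.77,"grip":-1},{"rz":-0.77,"grip":-1}]'
python3 -c "
from h import *
print(toolR().round(4))"
```

```text
[[ 9.115e-01  4.113e-01 -8.000e-04]
 [ 4.113e-01 -9.115e-01  1.600e-03]
 [-1.000e-04 -1.800e-03 -1.000e+00]]invalid input
invalid input
invalid input
```

```bash
python3 -m crank '[{"tx":0,"ty":0,"tz":0,"rx":0,"ry":0,"rz":-0.77,"grip":-1},{"tx":0,"ty":0,"tz":0,"rx":0,"ry":0,"rz":-0.77,"grip":-1},{"tx":0,"ty":0,"tz":0,"rx":0,"ry":0,"rz":-0.77,"grip":-1},{"tx":0,"ty":0,"tz":0,"rx":0,"ry":0,"rz":-0.77,"grip":-1},{"tx":0,"ty":0,"tz":0,"rx":0,"ry":0,"rz":-0.77,"grip":-1},{"tx":0,"ty":0,"tz":0,"rx":0,"ry":0,"rz":-0.77,"grip":-1},{"tx":0,"ty":0,"tz":0,"rx":0,"ry":0,"rz":-0.77,"grip":-1},{"tx":0,"ty":0,"tz":0,"rx":0,"ry":0,"rz":-0.77,"grip":-1}]' 40
python3 -c "
from h import *
print(toolR().round(4))"
```

```text
time_s: 0.77
tcp_pos: [0.2671, -0.5922, 0.2307]
ee_rot: [-0.001, 0.91, 0.415, -0.0]
wrist_force: [-0.4, 0.1, -0.2]
opening: -0.0003
gripper_force: 0.0
[[ 6.551e-01  7.556e-01 -5.000e-04]
 [ 7.556e-01 -6.551e-01  1.000e-03]
 [ 4.000e-04 -1.100e-03 -1.000e+00]]
```

```bash
for i in 1; do python3 -m crank '[{"tx":0,"ty":0,"tz":0,"rx":0,"ry":0,"rz":-0.77,"grip":-1},{"tx":0,"ty":0,"tz":0,"rx":0,"ry":0,"rz":-0.77,"grip":-1},{"tx":0,"ty":0,"tz":0,"rx":0,"ry":0,"rz":-0.77,"grip":-1},{"tx":0,"ty":0,"tz":0,"rx":0,"ry":0,"rz":-0.77,"grip":-1},{"tx":0,"ty":0,"tz":0,"rx":0,"ry":0,"rz":-0.77,"grip":-1},{"tx":0,"ty":0,"tz":0,"rx":0,"ry":0,"rz":-0.77,"grip":-1},{"tx":0,"ty":0,"tz":0,"rx":0,"ry":0,"rz":-0.77,"grip":-1},{"tx":0,"ty":0,"tz":0,"rx":0,"ry":0,"rz":-0.77,"grip":-1}]'; done
python3 -m crank '[{"tx":0,"ty":0,"tz":0,"rx":0,"ry":0,"rz":-0.77,"grip":-1},{"tx":0,"ty":0,"tz":0,"rx":0,"ry":0,"rz":-0.77,"grip":-1},{"tx":0,"ty":0,"tz":0,"rx":0,"ry":0,"rz":-0.77,"grip":-1},{"tx":0,"ty":0,"tz":0,"rx":0,"ry":0,"rz":-0.77,"grip":-1},{"tx":0,"ty":0,"tz":0,"rx":0,"ry":0,"rz":-0.77,"grip":-1},{"tx":0,"ty":0,"tz":0,"rx":0,"ry":0,"rz":-0.77,"grip":-1},{"tx":0,"ty":0,"tz":0,"rx":0,"ry":0,"rz":-0.77,"grip":-1},{"tx":0,"ty":0,"tz":0,"rx":0,"ry":0,"rz":-0.77,"grip":-1}]'
python3 -m crank '[{"tx":0.58,"ty":0.43,"tz":0,"rx":0,"ry":0,"rz":0,"grip":-1},{"tx":0.58,"ty":0.43,"tz":0,"rx":0,"ry":0,"rz":0,"grip":-1},{"tx":0.58,"ty":0.43,"tz":0,"rx":0,"ry":0,"rz":0,"grip":-1},{"tx":0.58,"ty":0.43,"tz":0,"rx":0,"ry":0,"rz":0,"grip":-1},{"tx":0.58,"ty":0.43,"tz":0,"rx":0,"ry":0,"rz":0,"grip":-1},{"tx":0.58,"ty":0.43,"tz":0,"rx":0,"ry":0,"rz":0,"grip":-1},{"tx":0.58,"ty":0.43,"tz":0,"rx":0,"ry":0,"rz":0,"grip":-1},{"tx":0.58,"ty":0.43,"tz":0,"rx":0,"ry":0,"rz":0,"grip":-1}]'
python3 -m crank '[{"tx":0.58,"ty":0.43,"tz":0,"rx":0,"ry":0,"rz":0,"grip":-1},{"tx":0.58,"ty":0.43,"tz":0,"rx":0,"ry":0,"rz":0,"grip":-1},{"tx":0.58,"ty":0.43,"tz":0,"rx":0,"ry":0,"rz":0,"grip":-1},{"tx":0.58,"ty":0.43,"tz":0,"rx":0,"ry":0,"rz":0,"grip":-1},{"tx":0.58,"ty":0.43,"tz":0,"rx":0,"ry":0,"rz":0,"grip":-1},{"tx":0.58,"ty":0.43,"tz":0,"rx":0,"ry":0,"rz":0,"grip":-1},{"tx":0.58,"ty":0.43,"tz":0,"rx":0,"ry":0,"rz":0,"grip":-1},{"tx":0.58,"ty":0.43,"tz":0,"rx":0,"ry":0,"rz":0,"grip":-1}]'
cat >> h.py <<'E'
DX=np.array([np.cos(np.radians(97.9)),np.sin(np.radians(97.9)),0])
def go(tgt,yaw_y=None):
    """remaining shift in tool axes (full-scale units) and yaw turn (deg) to a target"""
    M=toolR(); s=bot.read_state(); d=M.T@(np.array(tgt)-s['tcp_pos'])/.04
    y=np.degrees(np.arctan2(M[1,1],M[0,1])); print('shift units',d.round(2),'tool-y yaw',y.round(2),'tilt',M[:,2].round(4), '' if yaw_y is None else ('rz units',-((yaw_y-y+90)%180-90)/4))
E
python3 -c "
from h import *
go([.601,.02,.231],7.9)"
```

```text
time_s: 1.43
tcp_pos: [0.2671, -0.5922, 0.2307]
ee_rot: [-0.001, 0.8, 0.6, 0.0]
wrist_force: [0.0, -0.2, -0.0]
opening: 0.0003
gripper_force: 0.0
time_s: 2.1
tcp_pos: [0.2671, -0.5922, 0.2307]
ee_rot: [-0.001, 0.654, 0.757, 0.0]
wrist_force: [0.8, -0.2, -0.1]
opening: 0.0
gripper_force: 0.0
time_s: 2.77
tcp_pos: [0.3772, -0.3877, 0.2309]
ee_rot: [-0.0, 0.655, 0.756, -0.0]
wrist_force: [0.1, -0.2, -0.3]
opening: 0.0001
gripper_force: 0.0
time_s: 3.43
tcp_pos: [0.4869, -0.1845, 0.231]
ee_rot: [-0.0, 0.655, 0.756, -0.0]
wrist_force: [0.9, -0.5, 0.2]
opening: 0.0
gripper_force: 0.0
shift units [ 4.65  3.55 -0.  ] tool-y yaw 8.19 tilt [-6.e-04 -1.e-04 -1.e+00] ('rz units', np.float64(0.07354479675857561))
```

```bash
python3 -m crank '[{"tx":0.58,"ty":0.44,"tz":0,"rx":0,"ry":0,"rz":0.07,"grip":-1},{"tx":0.58,"ty":0.44,"tz":0,"rx":0,"ry":0,"rz":0,"grip":-1},{"tx":0.58,"ty":0.44,"tz":0,"rx":0,"ry":0,"rz":0,"grip":-1},{"tx":0.58,"ty":0.44,"tz":0,"rx":0,"ry":0,"rz":0,"grip":-1},{"tx":0.58,"ty":0.44,"tz":0,"rx":0,"ry":0,"rz":0,"grip":-1},{"tx":0.58,"ty":0.44,"tz":0,"rx":0,"ry":0,"rz":0,"grip":-1},{"tx":0.58,"ty":0.44,"tz":0,"rx":0,"ry":0,"rz":0,"grip":-1},{"tx":0.58,"ty":0.44,"tz":0,"rx":0,"ry":0,"rz":0,"grip":-1}]'
python3 -m crank '[{"tx":0,"ty":0,"tz":0.46,"rx":0,"ry":0,"rz":0,"grip":-1},{"tx":0,"ty":0,"tz":0.46,"rx":0,"ry":0,"rz":0,"grip":-1},{"tx":0,"ty":0,"tz":0.46,"rx":0,"ry":0,"rz":0,"grip":-1},{"tx":0,"ty":0,"tz":0.46,"rx":0,"ry":0,"rz":0,"grip":-1},{"tx":0,"ty":0,"tz":0.46,"rx":0,"ry":0,"rz":0,"grip":-1},{"tx":0,"ty":0,"tz":0.46,"rx":0,"ry":0,"rz":0,"grip":-1},{"tx":0,"ty":0,"tz":0.46,"rx":0,"ry":0,"rz":0,"grip":-1},{"tx":0,"ty":0,"tz":0.46,"rx":0,"ry":0,"rz":0,"grip":-1}]'
python3 - <<'E'
from h import *
go([.5846,.1518,.083],7.9)
c=cam('wrist'); cv2.imwrite('pics/w1.png',c['color'])
E
```

```text
time_s: 4.1
tcp_pos: [0.6007, 0.0185, 0.2308]
ee_rot: [-0.0, 0.657, 0.754, -0.0]
wrist_force: [0.8, -0.0, 0.0]
opening: 0.0001
gripper_force: 0.0
time_s: 4.77
tcp_pos: [0.6, 0.0173, 0.0827]
ee_rot: [-0.0, 0.657, 0.754, -0.0]
wrist_force: [1.1, -0.4, 0.1]
opening: -0.0
gripper_force: 0.0
shift units [ 3.38  0.08 -0.01] tool-y yaw 7.92 tilt [-8.e-04 -1.e-04 -1.e+00] ('rz units', np.float64(0.004667566245238675))
```

View pics/w1.png

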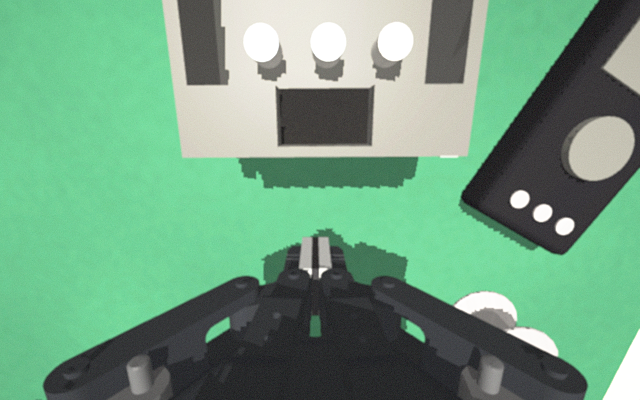

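```bash
python3 -m crank '[{"tx":0.15,"ty":0.02,"tz":0,"rx":0,"ry":0,"rz":0,"grip":-1},{"tx":0.15,"ty":0.02,"tz":0,"rx":0,"ry":0,"rz":0,"grip":-1},{"tx":0.15,"ty":0.02,"tz":0,"rx":0,"ry":0,"rz":0,"grip":-1},{"tx":0.15,"ty":0.02,"tz":0,"rx":0,"ry":0,"rz":0,"grip":-1},{"tx":0.1,"ty":0,"tz":0,"rx":0,"ry":0,"rz":0,"grip":-1},{"tx":0.08,"ty":0,"tz":0,"rx":0,"ry":0,"rz":0,"grip":-1},{"tx":0.06,"ty":0,"tz":0,"rx":0,"ry":0,"rz":0,"grip":-1},{"tx":0.06,"ty":0,"tz":0,"rx":0,"ry":0,"rz":0,"grip":-1}]'
python3 -m crank '[{"tx":0.06,"ty":0,"tz":0,"rx":0,"ry":0,"rz":0,"grip":-1},{"tx":0.06,"ty":0,"tz":0,"rx":0,"ry":0,"rz":0,"grip":-1},{"tx":0.06,"ty":0,"tz":0,"rx":0,"ry":0,"rz":0,"grip":-1},{"tx":0.06,"ty":0,"tz":0,"rx":0,"ry":0,"rz":0,"grip":-1},{"tx":0.06,"ty":0,"tz":0,"rx":0,"ry":0,"rz":0,"grip":-1},{"tx":0.06,"ty":0,"tz":0,"rx":0,"ry":0,"rz":0,"grip":-1},{"tx":0.06,"ty":0,"tz":0,"rx":0,"ry":0,"rz":0,"grip":-1},{"tx":0.06,"ty":0,"tz":0,"rx":0,"ry":0,"rz":0,"grip":-1}]'
python3 -m crank '[{"tx":0.06,"ty":0,"tz":0,"rx":0,"ry":0,"rz":0,"grip":-1},{"tx":0.06,"ty":0,"tz":0,"rx":0,"ry":0,"rz":0,"grip":-1},{"tx":0.06,"ty":0,"tz":0,"rx":0,"ry":0,"rz":0,"grip":-1},{"tx":0.06,"ty":0,"tz":0,"rx":0,"ry":0,"rz":0,"grip":-1},{"tx":0.06,"ty":0,"tz":0,"rx":0,"ry":0,"rz":0,"grip":-1},{"tx":0.06,"ty":0,"tz":0,"rx":0,"ry":0,"rz":0,"grip":-1},{"tx":0.06,"ty":0,"tz":0,"rx":0,"ry":0,"rz":0,"grip":-1},{"tx":0.06,"ty":0,"tz":0,"rx":0,"ry":0,"rz":0,"grip":-1}]'
python3 - <<'E'
from h import *
go([.5846,.1518,.083],7.9)
E
```

```text
time_s: 5.48
tcp_pos: [0.5987, 0.0537, 0.0843]
ee_rot: [0.0, 0.657, 0.754, -0.0]
wrist_force: [0.8, 0.3, -0.1]
opening: -0.0002
gripper_force: 0.0
time_s: 6.15
tcp_pos: [0.596, 0.0723, 0.0841]
ee_rot: [0.0, 0.657, 0.754, -0.0]
wrist_force: [0.8, -1.8, 0.6]
opening: 0.0003
gripper_force: 1.2
time_s: 6.82
tcp_pos: [0.5933, 0.0919, 0.084]
ee_rot: [-0.0, 0.657, 0.754, -0.0]
wrist_force: [-0.2, -2.7, -0.1]
opening: 0.0003
gripper_force: 1.1
shift units [ 1.51 -0.01  0.03] tool-y yaw 7.93 tilt [-1.e-04 -0.e+00 -1.e+00] ('rz units', np.float64(0.0072203273623685504))
```

```bash
python3 -m crank '[{"tx":0.06,"ty":0,"tz":0,"rx":0,"ry":0,"rz":0,"grip":-1},{"tx":0.06,"ty":0,"tz":0,"rx":0,"ry":0,"rz":0,"grip":-1},{"tx":0.06,"ty":0,"tz":0,"rx":0,"ry":0,"rz":0,"grip":-1},{"tx":0.06,"ty":0,"tz":0,"rx":0,"ry":0,"rz":0,"grip":-1},{"tx":0.06,"ty":0,"tz":0,"rx":0,"ry":0,"rz":0,"grip":-1},{"tx":0.06,"ty":0,"tz":0,"rx":0,"ry":0,"rz":0,"grip":-1},{"tx":0.06,"ty":0,"tz":0,"rx":0,"ry":0,"rz":0,"grip":-1},{"tx":0.06,"ty":0,"tz":0,"rx":0,"ry":0,"rz":0,"grip":-1}]'
python3 -m crank '[{"tx":0.06,"ty":0,"tz":0,"rx":0,"ry":0,"rz":0,"grip":-1},{"tx":0.06,"ty":0,"tz":0,"rx":0,"ry":0,"rz":0,"grip":-1},{"tx":0.06,"ty":0,"tz":0,"rx":0,"ry":0,"rz":0,"grip":-1},{"tx":0.06,"ty":0,"tz":0,"rx":0,"ry":0,"rz":0,"grip":-1},{"tx":0.06,"ty":0,"tz":0,"rx":0,"ry":0,"rz":0,"grip":-1},{"tx":0.05,"ty":0,"tz":0,"rx":0,"ry":0,"rz":0,"grip":-1},{"tx":0.04,"ty":0,"tz":0,"rx":0,"ry":0,"rz":0,"grip":-1},{"tx":0.03,"ty":0,"tz":0,"rx":0,"ry":0,"rz":0,"grip":-1}]'
python3 -m crank '[{"tx":0.03,"ty":0,"tz":0,"rx":0,"ry":0,"rz":0,"grip":-1},{"tx":0.03,"ty":0,"tz":0,"rx":0,"ry":0,"rz":0,"grip":-1},{"tx":0.03,"ty":0,"tz":0,"rx":0,"ry":0,"rz":0,"grip":-1},{"tx":0.03,"ty":0,"tz":0,"rx":0,"ry":0,"rz":0,"grip":-1},{"tx":0.03,"ty":0,"tz":0,"rx":0,"ry":0,"rz":0,"grip":-1},{"tx":0.03,"ty":0,"tz":0,"rx":0,"ry":0,"rz":0,"grip":-1},{"tx":0.03,"ty":0,"tz":0,"rx":0,"ry":0,"rz":0,"grip":-1},{"tx":0.03,"ty":0,"tz":0,"rx":0,"ry":0,"rz":0,"grip":-1}]'
python3 - <<'E'
from h import *
go([.5846,.1518,.083],7.9)
E
```

```text
time_s: 7.48
tcp_pos: [0.5907, 0.1108, 0.0841]
ee_rot: [-0.0, 0.657, 0.754, -0.0]
wrist_force: [-0.3, -2.4, -1.0]
opening: -0.0001
gripper_force: 1.0
time_s: 8.15
tcp_pos: [0.5883, 0.1275, 0.0841]
ee_rot: [-0.0, 0.656, 0.754, -0.0]
wrist_force: [0.3, -1.1, -0.6]
opening: 0.0001
gripper_force: 0.9
time_s: 8.82
tcp_pos: [0.587, 0.1368, 0.0841]
ee_rot: [0.0, 0.657, 0.754, -0.0]
wrist_force: [-0.0, -2.0, -0.7]
opening: 0.0001
gripper_force: 0.9
shift units [ 0.38 -0.01  0.03] tool-y yaw 7.92 tilt [-1.e-04 -1.e-04 -1.e+00] ('rz units', np.float64(0.006018895178758754))
```

```bash
python3 -m crank '[{"tx":0.02,"ty":0,"tz":0,"rx":0,"ry":0,"rz":0,"grip":-1},{"tx":0.02,"ty":0,"tz":0,"rx":0,"ry":0,"rz":0,"grip":-1},{"tx":0.02,"ty":0,"tz":0,"rx":0,"ry":0,"rz":0,"grip":-1},{"tx":0.02,"ty":0,"tz":0,"rx":0,"ry":0,"rz":0,"grip":-1},{"tx":0.02,"ty":0,"tz":0,"rx":0,"ry":0,"rz":0,"grip":-1},{"tx":0.02,"ty":0,"tz":0,"rx":0,"ry":0,"rz":0,"grip":-1},{"tx":0.02,"ty":0,"tz":0,"rx":0,"ry":0,"rz":0,"grip":-1},{"tx":0.02,"ty":0,"tz":0,"rx":0,"ry":0,"rz":0,"grip":-1}]'
python3 - <<'E'
from h import *
c=cam('wrist');cv2.imwrite('pics/w2.png',c['color'])
E
```

```text
time_s: 9.48
tcp_pos: [0.5863, 0.143, 0.0841]
ee_rot: [0.0, 0.657, 0.754, -0.0]
wrist_force: [0.3, -2.3, -0.3]
opening: 0.0001
gripper_force: 1.1
```

View pics/w2.png

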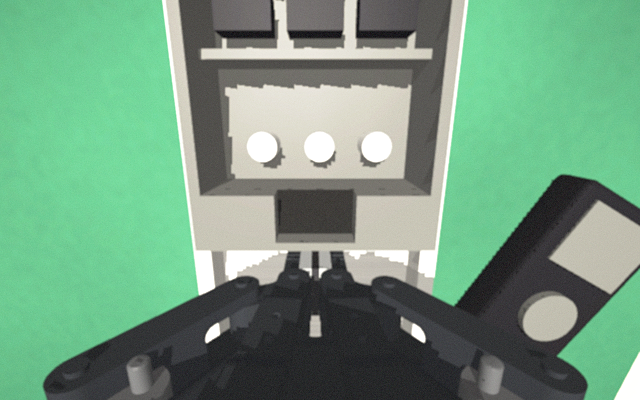

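The tray follows the fingers, square between the rails (end edge at v≈248), and shows no sign of having dropped yet; I'll push on slowly.

```bash
python3 -m crank '[{"tx":0.02,"ty":0,"tz":0,"rx":0,"ry":0,"rz":0,"grip":-1},{"tx":0.02,"ty":0,"tz":0,"rx":0,"ry":0,"rz":0,"grip":-1},{"tx":0.02,"ty":0,"tz":0,"rx":0,"ry":0,"rz":0,"grip":-1},{"tx":0.02,"ty":0,"tz":0,"rx":0,"ry":0,"rz":0,"grip":-1},{"tx":0.02,"ty":0,"tz":0,"rx":0,"ry":0,"rz":0,"grip":-1},{"tx":0.0,"ty":0,"tz":0,"rx":0,"ry":0,"rz":0,"grip":-1},{"tx":0.0,"ty":0,"tz":0,"rx":0,"ry":0,"rz":0,"grip":-1},{"tx":0.0,"ty":0,"tz":0,"rx":0,"ry":0,"rz":0,"grip":-1}]'
python3 - <<'E'
from h import *
# rim end edge of the -x block in the wrist view, intersect with sliding / home rim heights
c=cam('wrist'); im=c['color']; cv2.imwrite('pics/w3.png',im)
g=cv2.cvtColor(im,cv2.COLOR_BGR2GRAY).astype(int)
for u in (230,400): print(u,g[225:275:2,u])
go([.5846,.1518,.083])
t=cam('top');cv2.imwrite('pics/t3.png',cv2.resize(t['color'][185:285,180:325],None,fx=5,fy=5,interpolation=cv2.INTER_CUBIC))
E
```

```text
time_s: 10.2
tcp_pos: [0.5861, 0.1445, 0.0841]
ee_rot: [0.001, 0.657, 0.754, -0.001]
wrist_force: [0.8, -6.3, 2.1]
opening: 0.0002
gripper_force: 3.3
230 [199 195 197 197 195 198 199 199 197 196 194 197 193 255 255 255 255 255
 255 255 255 255 255 255 255]
400 [193 202 200 199 195 198 194 199 202 198 196 196 203 255 255 255 255 255
 222 204 185 189 190 194 190]
shift units [ 0.19 -0.01  0.03] tool-y yaw 7.82 tilt [ 1.0e-04 -3.3e-03 -1.0e+00]
```

View pics/w3.png

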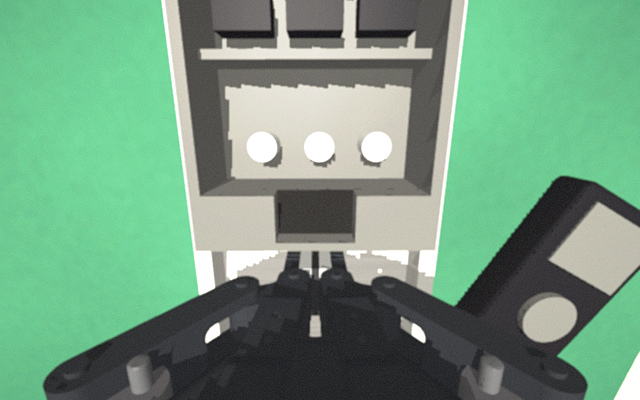

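Run:
```python
from h import *
c=cam('wrist'); print(-c['R'].T@c['t'],c['fx'])
for z in (.105,.113):
    a,b=ray(c,197,249,z),ray(c,437,249,z); print(z,a[:2],b[:2],np.linalg.norm(a-b),'tray origin',((a+b)/2+.075*DX)[:2])
    n=[ray(c,u,v,z) for u,v in((277,190),(354,190),(354,242),(277,242))]; print(np.linalg.norm(n[0]-n[1]),np.linalg.norm(n[1]-n[2]),(np.mean(n,0)+.06*DX)[:2])
```

```text
[0.5773141  0.2120606  0.22580892] 289.78236246449535
0.105 [0.53199554 0.14894087] [0.63991412 0.16393879] 0.10895575849237656 tray origin [0.57564649 0.23072804]
0.032970325232346456 0.024089387860980496 [0.57490506 0.23110284]
0.113 [0.53499655 0.15312068] [0.63576873 0.16712543] 0.10174067791158703 tray origin [0.5750743  0.23441126]
0.03078702114068741 0.02249418190799704 [0.57451849 0.23377737]
```

View pics/t3.png

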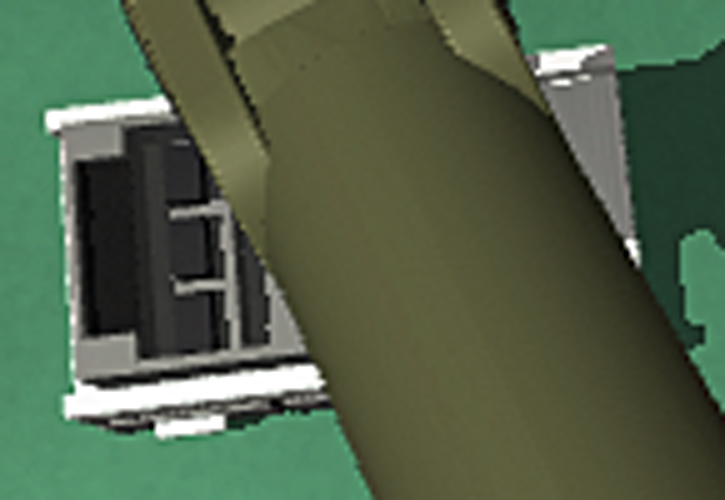

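The rim width (197–437 px at v≈249) matches a rim height of 105 mm, so the tray has dropped home, resting against the +x side of the play. Retreat and go over the top tray.

```bash
python3 -m crank '[{"tx":-0.3,"ty":0,"tz":0,"rx":0,"ry":0,"rz":0,"grip":-1},{"tx":-0.4,"ty":0,"tz":0,"rx":0,"ry":0,"rz":0,"grip":-1},{"tx":0,"ty":0,"tz":-0.6,"rx":0,"ry":0,"rz":0,"grip":-1},{"tx":0,"ty":0,"tz":-0.6,"rx":0,"ry":0,"rz":0,"grip":-1},{"tx":0,"ty":0,"tz":-0.6,"rx":0,"ry":0,"rz":0,"grip":0},{"tx":0,"ty":0,"tz":-0.6,"rx":0,"ry":0,"rz":0,"grip":0},{"tx":0,"ty":0,"tz":-0.6,"rx":0,"ry":0,"rz":0,"grip":0},{"tx":0,"ty":0,"tz":-0.6,"rx":0,"ry":0,"rz":0,"grip":0}]'
python3 -m crank '[{"tx":-0.5,"ty":-0.17,"tz":0,"rx":0,"ry":0,"rz":0,"grip":0.2},{"tx":-0.5,"ty":-0.17,"tz":0,"rx":0,"ry":0,"rz":0,"grip":0.2},{"tx":-0.5,"ty":-0.17,"tz":0,"rx":0,"ry":0,"rz":0,"grip":0.2},{"tx":-0.5,"ty":-0.17,"tz":0,"rx":0,"ry":0,"rz":0,"grip":0.2},{"tx":-0.5,"ty":-0.17,"tz":0,"rx":0,"ry":0,"rz":0,"grip":0.2},{"tx":-0.5,"ty":-0.17,"tz":0,"rx":0,"ry":0,"rz":0,"grip":0.2},{"tx":-0.5,"ty":-0.17,"tz":0,"rx":0,"ry":0,"rz":0,"grip":0.2},{"tx":-0.5,"ty":-0.17,"tz":0,"rx":0,"ry":0,"rz":0,"grip":0.2}]'
python3 -m crank '[{"tx":-0.5,"ty":-0.17,"tz":0,"rx":0,"ry":0,"rz":0,"grip":0.2},{"tx":-0.5,"ty":-0.17,"tz":0,"rx":0,"ry":0,"rz":0,"grip":0.2},{"tx":-0.5,"ty":-0.17,"tz":0,"rx":0,"ry":0,"rz":0,"grip":0.2},{"tx":-0.5,"ty":-0.17,"tz":0,"rx":0,"ry":0,"rz":0,"grip":0.2},{"tx":-0.5,"ty":-0.17,"tz":0,"rx":0,"ry":0,"rz":0,"grip":0.2},{"tx":-0.5,"ty":-0.17,"tz":0,"rx":0,"ry":0,"rz":0,"grip":0.2},{"tx":-0.5,"ty":-0.17,"tz":0,"rx":0,"ry":0,"rz":0,"grip":0.2},{"tx":-0.5,"ty":-0.17,"tz":0,"rx":0,"ry":0,"rz":0,"grip":0.2}]'
python3 -m crank '[{"tx":0,"ty":0,"tz":0,"rx":0,"ry":0,"rz":1,"grip":0.2},{"tx":0,"ty":0,"tz":0,"rx":0,"ry":0,"rz":1,"grip":0.2},{"tx":0,"ty":0,"tz":0,"rx":0,"ry":0,"rz":1,"grip":0.2},{"tx":0,"ty":0,"tz":0,"rx":0,"ry":0,"rz":1,"grip":0.2},{"tx":0,"ty":0,"tz":0,"rx":0,"ry":0,"rz":1,"grip":0.2},{"tx":0,"ty":0,"tz":0,"rx":0,"ry":0,"rz":1,"grip":0.2},{"tx":0,"ty":0,"tz":0,"rx":0,"ry":0,"rz":1,"grip":0.2},{"tx":0,"ty":0,"tz":0,"rx":0,"ry":0,"rz":1,"grip":0.2}]'
python3 -m crank '[{"tx":0,"ty":0,"tz":0,"rx":0,"ry":0,"rz":1,"grip":0.2},{"tx":0,"ty":0,"tz":0,"rx":0,"ry":0,"rz":1,"grip":0.2},{"tx":0,"ty":0,"tz":0,"rx":0,"ry":0,"rz":1,"grip":0.2},{"tx":0,"ty":0,"tz":0,"rx":0,"ry":0,"rz":1,"grip":0.2},{"tx":0,"ty":0,"tz":0,"rx":0,"ry":0,"rz":1,"grip":0.2},{"tx":0,"ty":0,"tz":0,"rx":0,"ry":0,"rz":1,"grip":0.2},{"tx":0,"ty":0,"tz":0,"rx":0,"ry":0,"rz":1,"grip":0.2},{"tx":0,"ty":0,"tz":0,"rx":0,"ry":0,"rz":1,"grip":0.2}]'
python3 - <<'E'
from h import *
go([.524,-.22,.06],-56.5)
c=cam('wrist');cv2.imwrite('pics/w4.png',c['color'])
E
```

```text
time_s: 11.02
tcp_pos: [0.5893, 0.1204, 0.2294]
ee_rot: [-0.0, 0.656, 0.755, 0.001]
wrist_force: [0.2, 0.4, -0.2]
opening: 0.0429
gripper_force: 0.0
time_s: 11.68
tcp_pos: [0.5576, -0.0466, 0.2282]
ee_rot: [-0.0, 0.656, 0.755, 0.001]
wrist_force: [0.7, 0.3, -0.6]
opening: 0.051
gripper_force: 0.0
time_s: 12.35
tcp_pos: [0.5261, -0.2127, 0.2282]
ee_rot: [0.0, 0.656, 0.755, 0.001]
wrist_force: [0.1, 0.9, -0.1]
opening: 0.0513
gripper_force: 0.0
time_s: 13.02
tcp_pos: [0.5264, -0.2116, 0.2281]
ee_rot: [-0.0, 0.84, 0.543, 0.001]
wrist_force: [-0.1, 0.1, -0.2]
opening: 0.0514
gripper_force: 0.0
time_s: 13.68
tcp_pos: [0.5264, -0.2116, 0.2281]
ee_rot: [-0.001, 0.957, 0.291, 0.001]
wrist_force: [1.1, -0.1, 0.2]
opening: 0.0512
gripper_force: 0.0
shift units [-0.17  0.14  4.2 ] tool-y yaw -56.2 tilt [ 0.0012  0.0015 -1.    ] ('rz units', np.float64(0.07507375994072873))
```

View pics/w4.png

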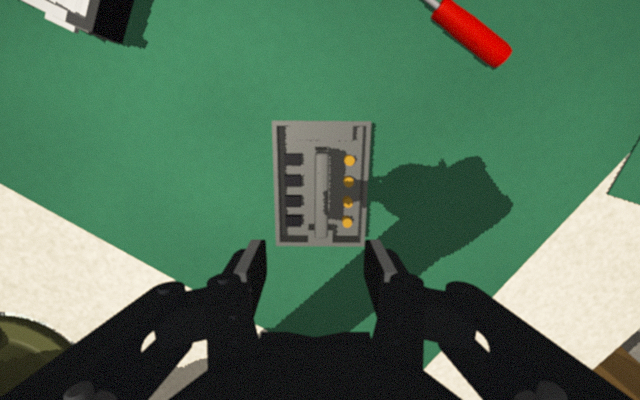

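Run:
```python
from h import *
c=cam('wrist')
t=np.array([ray(c,u,v,.038) for u,v in((272,121),(372,122),(366,247),(275,247))])
print('rim c',t.mean(0)); d=(t[0]+t[1]-t[2]-t[3])/2; ang=np.degrees(np.arctan2(d[1],d[0])); print(np.linalg.norm(d),ang)
b=np.array([ray(c,u,v,.088) for u,v in((322.5,153),(323,238))]);d=b[0]-b[1]; print('bar',b.mean(0),np.linalg.norm(d),np.degrees(np.arctan2(d[1],d[0])))
go([*(t.mean(0)[:2]+b.mean(0)[:2])/2,.06],ang-90)
```

```text
rim c [ 0.52509744 -0.22211411  0.038     ]
0.1502539521565453 33.35747591018337
bar [ 0.52681251 -0.22157593  0.088     ] 0.0881433205313895 34.44395430556859
shift units [-0.15  0.21  4.2 ] tool-y yaw -56.02 tilt [ 0.001   0.0011 -1.    ] ('rz units', np.float64(0.15445739887337595))
```

```bash
python3 -m crank '[{"tx":-0.15,"ty":0.2,"tz":0,"rx":0,"ry":0,"rz":0.1,"grip":0.2},{"tx":0,"ty":0,"tz":0.4,"rx":0,"ry":0,"rz":0,"grip":0.2},{"tx":0,"ty":0,"tz":0.4,"rx":0,"ry":0,"rz":0,"grip":0.2},{"tx":0,"ty":0,"tz":0.4,"rx":0,"ry":0,"rz":0,"grip":0.2},{"tx":0,"ty":0,"tz":0.4,"rx":0,"ry":0,"rz":0,"grip":0.2},{"tx":0,"ty":0,"tz":0.4,"rx":0,"ry":0,"rz":0,"grip":0.2},{"tx":0,"ty":0,"tz":0.4,"rx":0,"ry":0,"rz":0,"grip":0.2},{"tx":0,"ty":0,"tz":0.4,"rx":0,"ry":0,"rz":0,"grip":0.2}]'
python3 -m crank '[{"tx":0,"ty":0,"tz":0.2,"rx":0,"ry":0,"rz":0,"grip":0.2},{"tx":0,"ty":0,"tz":0.2,"rx":0,"ry":0,"rz":0,"grip":0.2},{"tx":0,"ty":0,"tz":0.2,"rx":0,"ry":0,"rz":0,"grip":0.2},{"tx":0,"ty":0,"tz":0.2,"rx":0,"ry":0,"rz":0,"grip":0.2},{"tx":0,"ty":0,"tz":0.2,"rx":0,"ry":0,"rz":0,"grip":0.2},{"tx":0,"ty":0,"tz":0.2,"rx":0,"ry":0,"rz":0,"grip":0.2},{"tx":0,"ty":0,"tz":0.2,"rx":0,"ry":0,"rz":0,"grip":0.2},{"tx":0,"ty":0,"tz":0,"rx":0,"ry":0,"rz":0,"grip":0.2}]'
python3 - <<'E'
from h import *
go([.525,-.221,.06],-56.5)
E
```

```text
time_s: 14.45
tcp_pos: [0.5254, -0.2233, 0.1153]
ee_rot: [0.0, 0.957, 0.289, 0.0]
wrist_force: [0.7, -0.6, 0.6]
opening: 0.0511
gripper_force: 0.0
time_s: 15.12
tcp_pos: [0.5242, -0.2222, 0.0583]
ee_rot: [-0.001, 0.957, 0.288, -0.001]
wrist_force: [-0.1, -0.2, -0.6]
opening: 0.0511
gripper_force: 0.0
shift units [ 0.03 -0.01 -0.04] tool-y yaw -56.47 tilt [-0.0025  0.0012 -1.    ] ('rz units', np.float64(0.00789137916014937))
```

```bash
python3 -m crank '[{"tx":0,"ty":0,"tz":0,"rx":0,"ry":0,"rz":0,"grip":-0.3},{"tx":0,"ty":0,"tz":0,"rx":0,"ry":0,"rz":0,"grip":-1},{"tx":0,"ty":0,"tz":0,"rx":0,"ry":0,"rz":0,"grip":-1},{"tx":0,"ty":0,"tz":0,"rx":0,"ry":0,"rz":0,"grip":-1},{"tx":0,"ty":0,"tz":0,"rx":0,"ry":0,"rz":0,"grip":-1},{"tx":0,"ty":0,"tz":0,"rx":0,"ry":0,"rz":0,"grip":-1},{"tx":0,"ty":0,"tz":0,"rx":0,"ry":0,"rz":0,"grip":-1},{"tx":0,"ty":0,"tz":0,"rx":0,"ry":0,"rz":0,"grip":-1}]' 70
python3 - <<'E'
from h import *
go([.525,-.221,.06],-56.5)
c=cam('wrist');im=c['color'];cv2.imwrite('pics/w5.png',im)
E
```

```text
time_s: 15.78
tcp_pos: [0.5257, -0.2225, 0.0605]
ee_rot: [0.0, 0.957, 0.289, 0.0]
wrist_force: [0.2, 1.8, 2.3]
opening: 0.013
gripper_force: 71.4
shift units [ 0.01 -0.04  0.01] tool-y yaw -56.46 tilt [ 6.e-04 -2.e-04 -1.e+00] ('rz units', np.float64(0.010156103224531421))
```

View pics/w5.png

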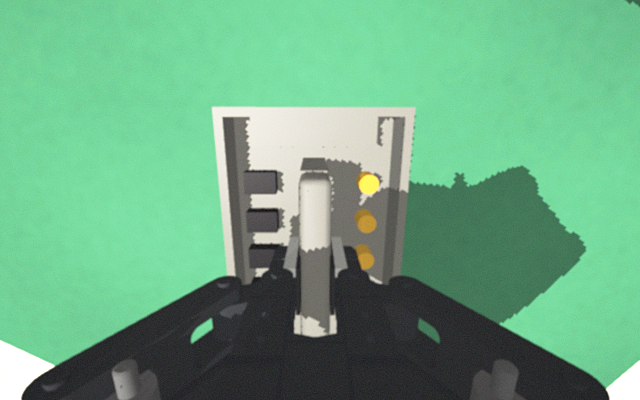

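Run:
```python
from h import *
c=cam('wrist'); M=toolR(); p=bot.read_state()['tcp_pos']
a,b=ray(c,212,107.5,.038),ray(c,415,107.5,.038); print(np.linalg.norm(a-b)); 
for q in (a,b,(a+b)/2): print((M.T@(q-p)).round(4))
# target for tool with tray +x along DX
m=(M.T@((a+b)/2-p))[0]-.075; print('tray origin ahead of TCP',m)
```

```text
0.10957771865733999
[ 0.0753 -0.055   0.0225]
[0.0754 0.0546 0.0225]
[ 0.0753 -0.0002  0.0225]
tray origin ahead of TCP 0.00033861366959798966
```

```bash
python3 -m crank '[{"tx":0,"ty":0,"tz":-0.1,"rx":0,"ry":0,"rz":0,"grip":-1},{"tx":0,"ty":0,"tz":-0.3,"rx":0,"ry":0,"rz":0,"grip":-1},{"tx":0,"ty":0,"tz":-0.7,"rx":0,"ry":0,"rz":0,"grip":-1},{"tx":0,"ty":0,"tz":-0.7,"rx":0,"ry":0,"rz":0,"grip":-1},{"tx":0,"ty":0,"tz":-0.7,"rx":0,"ry":0,"rz":0,"grip":-1},{"tx":0,"ty":0,"tz":-0.7,"rx":0,"ry":0,"rz":0,"grip":-1},{"tx":0,"ty":0,"tz":-0.7,"rx":0,"ry":0,"rz":0,"grip":-1},{"tx":0,"ty":0,"tz":-0.4,"rx":0,"ry":0,"rz":0,"grip":-1}]'
python3 -m crank '[{"tx":0,"ty":0,"tz":0,"rx":0,"ry":0,"rz":-1,"grip":-1},{"tx":0,"ty":0,"tz":0,"rx":0,"ry":0,"rz":-1,"grip":-1},{"tx":0,"ty":0,"tz":0,"rx":0,"ry":0,"rz":-1,"grip":-1},{"tx":0,"ty":0,"tz":0,"rx":0,"ry":0,"rz":-1,"grip":-1},{"tx":0,"ty":0,"tz":0,"rx":0,"ry":0,"rz":-1,"grip":-1},{"tx":0,"ty":0,"tz":0,"rx":0,"ry":0,"rz":-1,"grip":-1},{"tx":0,"ty":0,"tz":0,"rx":0,"ry":0,"rz":-1,"grip":-1},{"tx":0,"ty":0,"tz":0,"rx":0,"ry":0,"rz":-1,"grip":-1}]'
python3 -m crank '[{"tx":0,"ty":0,"tz":0,"rx":0,"ry":0,"rz":-1,"grip":-1},{"tx":0,"ty":0,"tz":0,"rx":0,"ry":0,"rz":-1,"grip":-1},{"tx":0,"ty":0,"tz":0,"rx":0,"ry":0,"rz":-1,"grip":-1},{"tx":0,"ty":0,"tz":0,"rx":0,"ry":0,"rz":-1,"grip":-1},{"tx":0,"ty":0,"tz":0,"rx":0,"ry":0,"rz":-1,"grip":-1},{"tx":0,"ty":0,"tz":0,"rx":0,"ry":0,"rz":-1,"grip":-1},{"tx":0,"ty":0,"tz":0,"rx":0,"ry":0,"rz":-1,"grip":-1},{"tx":0,"ty":0,"tz":0,"rx":0,"ry":0,"rz":-1,"grip":-1}]'
python3 - <<'E'
from h import *
go([.5745,.2295,.23],7.9)
t=cam('top');cv2.imwrite('pics/t6.png',cv2.resize(t['color'][185:285,180:325],None,fx=5,fy=5,interpolation=cv2.INTER_CUBIC))
E
```

```text
time_s: 16.55
tcp_pos: [0.5261, -0.2232, 0.2362]
ee_rot: [0.002, 0.958, 0.288, 0.001]
wrist_force: [0.5, -0.0, -2.7]
opening: 0.0129
gripper_force: 71.1
time_s: 17.22
tcp_pos: [0.5248, -0.2228, 0.2325]
ee_rot: [-0.0, 0.84, 0.542, -0.0]
wrist_force: [-0.3, 0.6, -2.3]
opening: 0.013
gripper_force: 70.9
time_s: 17.88
tcp_pos: [0.5248, -0.2228, 0.2325]
ee_rot: [-0.0, 0.658, 0.753, -0.0]
wrist_force: [0.3, -0.3, -3.6]
opening: 0.0126
gripper_force: 70.9
shift units [11.04  2.75  0.06] tool-y yaw 7.7 tilt [-6.e-04 -4.e-04 -1.e+00] ('rz units', np.float64(-0.04978468432751271))
```

View pics/t6.png

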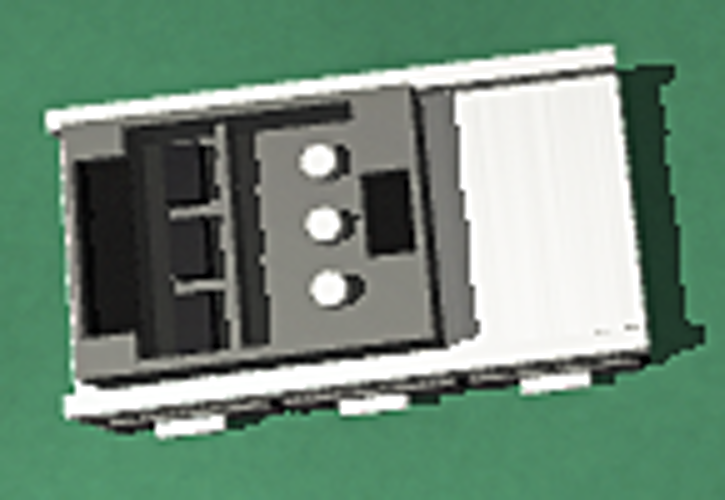

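Run:
```python
from h import *
import pickle
c=pickle.load(open('top0.pkl','rb'))
def P(pts,z): return np.array([ray(c,(u+.5)/5-.5+180,(v+.5)/5-.5+185,z) for u,v in pts])[:,:2]
m=P([(60,128),(413,88),(447,345),(78,385)],.105)
n=P([(362,173),(409,168),(415,248),(371,257)],.105).mean(0); w=P([(76,161),(127,155),(135,332),(86,335)],.105).mean(0)
print(m.mean(0),np.linalg.norm(m[0]-m[1]),np.linalg.norm(m[1]-m[2]))
for d in (m[0]-m[1],m[3]-m[2],w-n): print(np.degrees(np.arctan2(d[1],d[0])),np.linalg.norm(d))
print(n,w,(n+w)/2)
```

```text
[0.57224444 0.22736124] 0.15155381646559177 0.11127362548467247
97.71458887773844 0.15155381646559177
97.31253537545449 0.15445750541528686
97.9745155747064 0.1202450860930167
[0.58343272 0.16876571] [0.56675081 0.28784802] [0.57509177 0.22830687]
```

```bash
python3 -m crank '[{"tx":0.2,"ty":0.1,"tz":0,"rx":0,"ry":0,"rz":-0.03,"grip":-1},{"tx":0.5,"ty":0.12,"tz":0,"rx":0,"ry":0,"rz":0,"grip":-1},{"tx":0.5,"ty":0.12,"tz":0,"rx":0,"ry":0,"rz":0,"grip":-1},{"tx":0.5,"ty":0.12,"tz":0,"rx":0,"ry":0,"rz":0,"grip":-1},{"tx":0.5,"ty":0.12,"tz":0,"rx":0,"ry":0,"rz":0,"grip":-1},{"tx":0.5,"ty":0.12,"tz":0,"rx":0,"ry":0,"rz":0,"grip":-1},{"tx":0.5,"ty":0.12,"tz":0,"rx":0,"ry":0,"rz":0,"grip":-1},{"tx":0.5,"ty":0.12,"tz":0,"rx":0,"ry":0,"rz":0,"grip":-1}]'
python3 -m crank '[{"tx":0.5,"ty":0.12,"tz":0,"rx":0,"ry":0,"rz":0,"grip":-1},{"tx":0.5,"ty":0.12,"tz":0,"rx":0,"ry":0,"rz":0,"grip":-1},{"tx":0.5,"ty":0.12,"tz":0,"rx":0,"ry":0,"rz":0,"grip":-1},{"tx":0.5,"ty":0.12,"tz":0,"rx":0,"ry":0,"rz":0,"grip":-1},{"tx":0.5,"ty":0.12,"tz":0,"rx":0,"ry":0,"rz":0,"grip":-1},{"tx":0.5,"ty":0.12,"tz":0,"rx":0,"ry":0,"rz":0,"grip":-1},{"tx":0.5,"ty":0.12,"tz":0,"rx":0,"ry":0,"rz":0,"grip":-1},{"tx":0.5,"ty":0.12,"tz":0,"rx":0,"ry":0,"rz":0,"grip":-1}]'
python3 -m crank '[{"tx":0.5,"ty":0.12,"tz":0,"rx":0,"ry":0,"rz":0,"grip":-1},{"tx":0.5,"ty":0.12,"tz":0,"rx":0,"ry":0,"rz":0,"grip":-1},{"tx":0.5,"ty":0.12,"tz":0,"rx":0,"ry":0,"rz":0,"grip":-1},{"tx":0.5,"ty":0.12,"tz":0,"rx":0,"ry":0,"rz":0,"grip":-1},{"tx":0.5,"ty":0.12,"tz":0,"rx":0,"ry":0,"rz":0,"grip":-1},{"tx":0.4,"ty":0.1,"tz":0,"rx":0,"ry":0,"rz":0,"grip":-1},{"tx":0.2,"ty":0.05,"tz":0,"rx":0,"ry":0,"rz":0,"grip":-1},{"tx":0,"ty":0,"tz":0,"rx":0,"ry":0,"rz":0,"grip":-1}]'
python3 - <<'E'
from h import *
go([.5745,.229,.165],7.85)
E
```

```text
time_s: 18.6
tcp_pos: [0.5428, -0.0692, 0.2324]
ee_rot: [0.0, 0.659, 0.752, -0.0]
wrist_force: [0.1, -0.4, -3.5]
opening: 0.0127
gripper_force: 70.9
time_s: 19.27
tcp_pos: [0.5594, 0.0944, 0.2324]
ee_rot: [0.0, 0.659, 0.752, -0.0]
wrist_force: [-0.1, 0.3, -3.2]
opening: 0.0133
gripper_force: 70.9
time_s: 19.93
tcp_pos: [0.5719, 0.2227, 0.2322]
ee_rot: [-0.001, 0.657, 0.754, 0.0]
wrist_force: [-0.7, 1.0, -3.6]
opening: 0.0126
gripper_force: 70.9
shift units [0.15 0.09 1.68] tool-y yaw 7.81 tilt [-6.0e-04  1.5e-03 -1.0e+00] ('rz units', np.float64(-0.010936622637572668))
```

```bash
python3 -m crank '[{"tx":0.15,"ty":0.09,"tz":0.1,"rx":0,"ry":0,"rz":0,"grip":-1},{"tx":0,"ty":0,"tz":0.25,"rx":0,"ry":0,"rz":0,"grip":-1},{"tx":0,"ty":0,"tz":0.25,"rx":0,"ry":0,"rz":0,"grip":-1},{"tx":0,"ty":0,"tz":0.25,"rx":0,"ry":0,"rz":0,"grip":-1},{"tx":0,"ty":0,"tz":0.25,"rx":0,"ry":0,"rz":0,"grip":-1},{"tx":0,"ty":0,"tz":0.2,"rx":0,"ry":0,"rz":0,"grip":-1},{"tx":0,"ty":0,"tz":0.1,"rx":0,"ry":0,"rz":0,"grip":-1},{"tx":0,"ty":0,"tz":0,"rx":0,"ry":0,"rz":0,"grip":-1}]'
python3 - <<'E'
from h import *
go([.5745,.229,.157],7.85)
c=cam('wrist');cv2.imwrite('pics/w7.png',c['color'])
E
```

```text
time_s: 20.6
tcp_pos: [0.5751, 0.2254, 0.1745]
ee_rot: [-0.001, 0.659, 0.753, -0.001]
wrist_force: [0.1, -0.8, -3.3]
opening: 0.0127
gripper_force: 70.8
shift units [ 0.09 -0.    0.44] tool-y yaw 7.62 tilt [-2.3e-03 -8.0e-04 -1.0e+00] ('rz units', np.float64(-0.057717412293612824))
```

View pics/w7.png

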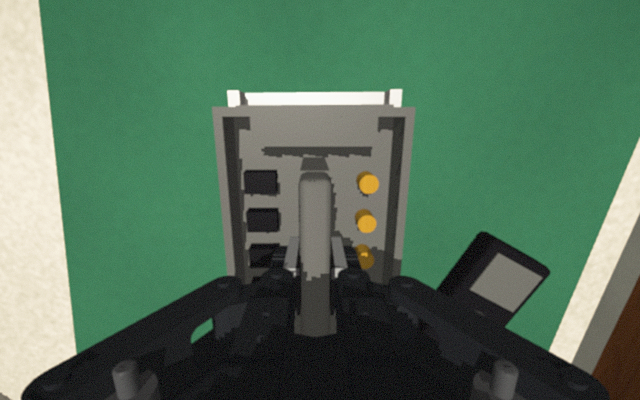

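Top tray held level, wide end ahead, centred on the rails (rails 228–402, tray 213–415 px). Lower gently.

```bash
python3 -m crank '[{"tx":0.08,"ty":0,"tz":0,"rx":0,"ry":0,"rz":-0.04,"grip":-1},{"tx":0,"ty":0,"tz":0.05,"rx":0,"ry":0,"rz":0,"grip":-1},{"tx":0,"ty":0,"tz":0.05,"rx":0,"ry":0,"rz":0,"grip":-1},{"tx":0,"ty":0,"tz":0.05,"rx":0,"ry":0,"rz":0,"grip":-1},{"tx":0,"ty":0,"tz":0.05,"rx":0,"ry":0,"rz":0,"grip":-1},{"tx":0,"ty":0,"tz":0.04,"rx":0,"ry":0,"rz":0,"grip":-1},{"tx":0,"ty":0,"tz":0.03,"rx":0,"ry":0,"rz":0,"grip":-1},{"tx":0,"ty":0,"tz":0,"rx":0,"ry":0,"rz":0,"grip":-1}]'
python3 - <<'E'
from h import *
go([.5745,.229,.157],7.85)
print(bot.read_state()['wrist_force'],bot.read_state()['torque'])
E
```

```text
time_s: 21.32
tcp_pos: [0.5751, 0.2291, 0.1649]
ee_rot: [-0.0, 0.657, 0.754, -0.0]
wrist_force: [0.8, -0.1, -2.8]
opening: 0.0124
gripper_force: 70.8
shift units [ 0.   -0.02  0.2 ] tool-y yaw 7.8 tilt [-6.e-04 -3.e-04 -1.e+00] ('rz units', np.float64(-0.012779504551989618))
[ 0.79236424 -0.0809295  -2.81296849] [-0.07539501  0.05923632  0.03285941]
```

```bash
python3 -m crank '[{"tx":0,"ty":0,"tz":0.03,"rx":0,"ry":0,"rz":0,"grip":-1},{"tx":0,"ty":0,"tz":0.03,"rx":0,"ry":0,"rz":0,"grip":-1},{"tx":0,"ty":0,"tz":0.03,"rx":0,"ry":0,"rz":0,"grip":-1},{"tx":0,"ty":0,"tz":0.03,"rx":0,"ry":0,"rz":0,"grip":-1},{"tx":0,"ty":0,"tz":0,"rx":0,"ry":0,"rz":0,"grip":-1},{"tx":0,"ty":0,"tz":0,"rx":0,"ry":0,"rz":0,"grip":-1},{"tx":0,"ty":0,"tz":0,"rx":0,"ry":0,"rz":0,"grip":-1},{"tx":0,"ty":0,"tz":0,"rx":0,"ry":0,"rz":0,"grip":-1}]'
python3 - <<'E'
from h import *
go([.5745,.229,.157],7.85)
print(bot.read_state()['wrist_force'],bot.read_state()['torque'])
E
```

```text
time_s: 21.98
tcp_pos: [0.5754, 0.2292, 0.1606]
ee_rot: [0.0, 0.657, 0.754, 0.0]
wrist_force: [0.9, 0.8, -2.4]
opening: 0.0125
gripper_force: 70.8
shift units [-0.   -0.02  0.09] tool-y yaw 7.8 tilt [ 1.e-04 -0.e+00 -1.e+00] ('rz units', np.float64(-0.012694018260916096))
[ 0.86226732  0.78404226 -2.41848965] [-0.00393942 -0.01935644  0.03607872]
```

```bash
python3 -m crank '[{"tx":0,"ty":0,"tz":0.03,"rx":0,"ry":0,"rz":0,"grip":-1},{"tx":0,"ty":0,"tz":0.03,"rx":0,"ry":0,"rz":0,"grip":-1},{"tx":0,"ty":0,"tz":0.03,"rx":0,"ry":0,"rz":0,"grip":-1},{"tx":0,"ty":0,"tz":0.03,"rx":0,"ry":0,"rz":0,"grip":-1},{"tx":0,"ty":0,"tz":0,"rx":0,"ry":0,"rz":0,"grip":-1},{"tx":0,"ty":0,"tz":0,"rx":0,"ry":0,"rz":0,"grip":-1},{"tx":0,"ty":0,"tz":0,"rx":0,"ry":0,"rz":0,"grip":-1},{"tx":0,"ty":0,"tz":0,"rx":0,"ry":0,"rz":0,"grip":-1}]'
python3 - <<'E'
from h import *
go([.5745,.229,.157],7.85)
print(bot.read_state()['wrist_force'],bot.read_state()['torque'])
E
```

```text
time_s: 22.65
tcp_pos: [0.5754, 0.2295, 0.1576]
ee_rot: [0.001, 0.657, 0.754, 0.0]
wrist_force: [-4.2, -1.0, 7.2]
opening: 0.0129
gripper_force: 72.2
shift units [-0.01 -0.02  0.02] tool-y yaw 7.82 tilt [ 1.3e-03 -7.0e-04 -1.0e+00] ('rz units', np.float64(-0.006758745974497771))
[-4.19338596 -1.01848228  7.24013812] [-0.55005462  0.68401819  0.01532164]
```

```bash
python3 -m crank '[{"tx":0,"ty":0,"tz":0,"rx":0,"ry":0,"rz":0,"grip":-0.5},{"tx":0,"ty":0,"tz":0,"rx":0,"ry":0,"rz":0,"grip":-0.3},{"tx":0,"ty":0,"tz":0,"rx":0,"ry":0,"rz":0,"grip":0},{"tx":0,"ty":0,"tz":0,"rx":0,"ry":0,"rz":0,"grip":0},{"tx":0,"ty":0,"tz":0,"rx":0,"ry":0,"rz":0,"grip":0},{"tx":0,"ty":0,"tz":0,"rx":0,"ry":0,"rz":0,"grip":0},{"tx":0,"ty":0,"tz":0,"rx":0,"ry":0,"rz":0,"grip":0},{"tx":0,"ty":0,"tz":0,"rx":0,"ry":0,"rz":0,"grip":0}]'
python3 -m crank '[{"tx":0,"ty":0,"tz":-0.1,"rx":0,"ry":0,"rz":0,"grip":0},{"tx":0,"ty":0,"tz":-0.3,"rx":0,"ry":0,"rz":0,"grip":0},{"tx":0,"ty":0,"tz":-0.4,"rx":0,"ry":0,"rz":0,"grip":0},{"tx":0,"ty":0,"tz":-0.4,"rx":0,"ry":0,"rz":0,"grip":0},{"tx":0,"ty":0,"tz":-0.4,"rx":0,"ry":0,"rz":0,"grip":0},{"tx":0,"ty":0,"tz":-0.4,"rx":0,"ry":0,"rz":0,"grip":0},{"tx":0,"ty":0,"tz":-0.4,"rx":0,"ry":0,"rz":0,"grip":0},{"tx":0,"ty":0,"tz":-0.2,"rx":0,"ry":0,"rz":0,"grip":0}]'
python3 - <<'E'
from h import *
print(bot.read_state()['wrist_force'])
a=cam('scene')['color'][170:330,290:450];b=cam('wrist')['color']
cv2.imwrite('pics/f.png',np.hstack([cv2.resize(a,(400,400),interpolation=cv2.INTER_CUBIC),b[:,130:530]]))
E
```

```text
time_s: 23.32
tcp_pos: [0.5753, 0.2292, 0.1556]
ee_rot: [-0.0, 0.657, 0.754, -0.0]
wrist_force: [-0.3, 0.4, -0.3]
opening: 0.0423
gripper_force: 0.0
time_s: 23.98
tcp_pos: [0.5761, 0.23, 0.2631]
ee_rot: [0.001, 0.657, 0.754, 0.002]
wrist_force: [0.1, 0.6, 0.0]
opening: 0.0428
gripper_force: 0.0
[0.12256796 0.57891175 0.01078354]
```

View pics/f.png

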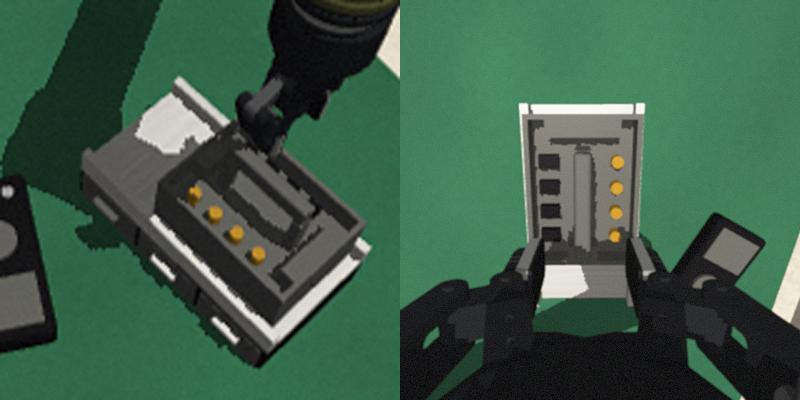

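The picture shows the stack complete: the top tray is level on the middle one, the gripper is clear, and the multimeter hasn't moved. I'm handing in.

```bash
python3 -c "
from h import *
print(bot.close_job())"
```

```text
the job is handed in; nothing more can be done
None
```

The job is handed in: by force readings and camera images, the middle tray dropped home and the top tray was lowered gently onto it, flush and the right way round, though the hand-in returned no verdict; I viewed 13 pictures, over the limit of 10.

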